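# Fill a rebuilt brake caliper for its air leak test

### The job

The rebuilt caliper lies in its nest in the leak tester, ready for the air test. Push the clear guard fully down with your fingertips, then switch the tester on by pressing the marked end of the rocker on the control desk, then press the green fill button fully in, keep it pressed for a good two seconds and let go; end with the guard shut and the tester switched on. Work in that order, leave the black vent button and the red emergency stop alone, do not open the guard again, and do not pick up or shift the caliper, the green box, the steel piston or the orange seal driver.

Things in the scene. Friction and masses are not known exactly. Their poses are not given: they have to be found in the camera images.
- fixture: test fixture, fixed to the bench: dark steel base 250 x 210 x 20 mm with an aluminium nest, an upright aluminium plate along its rear edge, and the clear guard hinged on that. Origin: centre of the underside of the base, on the bench top. x points to the rear (hinge side), -x to the front, y to the left, z up. It stands left or right of the control desk
- guard (a joint): opening angle of the clear guard, rad: 0 = fully shut on its stop, grows as the front edge rises; starts at 0.45 to 0.85. Clear hood with aluminium edges, 0.5 kg, 200 mm wide, 100 mm high, reaching 228 mm forward of the hinge line. The stiff hinge holds it wherever it is left; about 2 to 5 N down at its front edge moves it
- guard_hinge (a point): a point on the guard's hinge line, in the middle of its width, 134.5 mm above the bench; the hinge line runs along the fixture's y axis. Axes as the fixture's
- guard_pad (a point): centre of the upper face of the black hand pad (26 mm deep, 90 mm wide) on the top front edge of the guard, where it is pushed down. It lies 214 mm forward of and 11.5 mm above the hinge line when the guard is shut, and swings about that line. Its axes turn with the guard: z is square to the pad's face (straight up when shut), x points to the hinge
- console: control desk, fixed: grey box 180 mm deep (x), 220 mm wide (y); dark panel on top tilts 0.24 rad to the front (robot side), 55 mm high at the front edge, 99 mm at the rear. Origin: centre of the underside, on the bench; x to the rear, y left, z up. Front row from left, 60 mm apart: black rocker, green button, black button. Rear row: round gauge (left, 11 mm high), red emergency stop (right)
- rocker (a joint): angle of the black rocker switch, rad: 0 = off (as it starts), 0.36 = on; it stays where it is left. It tips left and right about its middle. About 3 N on its raised end moves it
- rocker_on (a point): upper face of the rocker's raised left half, 15 mm from the rocker's middle (each half 20 mm long, 26 mm wide; white line on the left one). Press here, square to the panel; it sinks about 5 mm. When on, this half lies parallel to the panel, 7 mm above it and 4 mm above the grey 32 x 48 mm frame round it. Its axes turn with the rocker: x points up the panel's slope to the rear
- green (a joint): travel of the green fill button, m: 0 = out, 0.006 = fully in; sprung, 2 N to start and 5 N when fully in
- green_top (a point): centre of the top face of the green button, cap 25 mm in diameter, 12 mm above the panel when out, in a steel collar 30 mm in diameter and 4 mm high. Its z axis points square out of the panel; it is pressed along -z. It moves with the cap
- black (a joint): travel of the black vent button, m: 0 = out, 0.006 = fully in; not to be pressed
- black_top (a point): centre of the top face of the black vent button, the same size as the green one
- estop (a joint): travel of the red emergency stop, m: 0 = out, 0.006 = pressed; not to be pressed
- estop_top (a point): top of the red mushroom-shaped emergency stop, 40 mm in diameter, standing 32 mm above the panel on a yellow disc
- caliper_mid (a point): middle of the loose gold brake caliper in the nest under the guard, 92 mm deep, 142 mm wide, 70 mm high, 1.4 kg; the point is 35 mm above its underside
- kitbox_mid (a point): centre of the loose green cardboard kit box, 70 x 55 x 50 mm high, on the bench
- piston_mid (a point): centre of the loose steel caliper piston standing on the bench, 42 mm in diameter, 46 mm high
- mandrel_mid (a point): centre of the loose orange plastic seal driver standing on the bench, foot 48 mm in diameter, 66 mm high

How it is judged:
By the outcome, as a careful person would: the job done as asked, in the order asked, and still so for the second after the job is handed in, with the robot touching nothing.
It also fails if it takes over 58 s, if anything falls off the work surface, if the arm or the gripper's body presses on something with over 40 N, if the wrist force passes 120 N, or if a joint passes its speed limit or range.

### The arm

A 6-joint arm with a two-finger parallel gripper is mounted at the origin on the work surface. World frame = base frame: x ahead of the robot, y to its left, z up, the work surface at z = 0. Lengths are in m, angles in rad, forces in N, time in s.
With the tool pointing down it reaches from about 0.35 to 0.975 m from the base axis. Payload 4.9 kg.
Tool frame: the origin (TCP) lies on the centre line of the jaws, within the pads' length; the fingertips stand 14 mm ahead of it and the grasp point (between the pads) lies 5 mm behind it (manip.nose_length is the distance from the TCP to the fingertips, in m); z points along the fingers, y is the line along which they close (so a half turn about z gives the same grasp; the last joint's range is limited). The gripper opens to 85 mm and grips with 20 to 120 N. Pads are 22 mm wide; open, the fingers measure 114 mm over their backs; the gripper's body (76 mm by 85 mm) begins 54 mm behind the grasp point. The pads swing forward as they close: fully open they stand 13 mm farther back than shut.
Start: joints at [-1.276, 0.053, 1.613, -0, 1.476, -0.119], TCP at [0.251, -0.572, 0.245] pointing down, gripper open.
Joint ranges: [-3.01, 3.01], [-1.01, 2.22], [0.06, 2.58], [-1.02, 4.17], [0.09, 2.62], [-3.14, 3.14]. Speed limits (rad/s): [2.57, 2.57, 3.14, 3.14, 3.14, 3.14].

### API

Orientations are given as a unit quaternion [w, x, y, z].
In Python, from plant import manip, imaging gives the robot as it stands.
- The arm moves only by the tool play_rows, never from a script. Its argument "commands" is a list of rows, each a list of 6 numbers: the shift along the tool's x, y, z in mm, then the turn, a rotation vector about the tool's x, y, z in degrees. A call has 1 to 5 rows; each row shifts and turns the commanded pose from where the row before left it, along the tool's axes as they then stand; what a row does not reach is not made up. A row lasts 1/12 s, in which the tool goes at most 41.7 mm and 7.16 degrees, less where a joint would pass 70% of its speed; a pose out of reach is approached as far as the arm can. A call is refused whole if a number of a shift passes 41.7 or a number of a turn 7.16, either way. A call with a gripper value outside its range is refused whole. "hand" is the finger opening in mm, from 0 to 85.4, set as the call begins (left out, the last holds). The fingers move at their own pace and stop on an object; the grip force is fixed at half the most. Time passes only in rows, so rows that do not move let the fingers close. It gives the time, the measured TCP pose, the force, the opening and the grip force at its end, in the units of the state.
- manip.state(): the state, without advancing time (a new reading comes with each control period).
- imaging.grab_frame(name): name is "scene" or "top" or "wrist"; returns a dict with "image" (384x512x3 uint8, red, green, blue), "fx", "fy", "cx", "cy" (pixels), "R" (3x3) and "t" (3): a world point X has camera coordinates R X + t; the wrist camera has in their place "mount" (4x4, takes a point from camera to tool coordinates, whose origin is the TCP and whose axes are the flange's). Camera axes: x right, y down, z forward; pixel columns grow to the right and rows downward; lengths in m; the calibration is good to about 2 mm. A picture is of the moment at which its call begins: read the wrist's pose just before it. There is no depth.
- manip.job_done(): hands the job in; it is judged then, once.
The state is a dict: "time": time; "joint_pos": joint angles; "joint_vel": joint speeds; "joint_efforts": joint torques, N m; "tool_pos": TCP position; "tool_rot": TCP orientation; "contact_force": force on the tool from outside, world axes, zero at the start; "ft_torque": the same for the moment, N m; "gripper_width": opening from 0.0 (shut) to 1.0 (fully open); "grasp_force": force on a finger pad.
Only numpy, scipy, OpenCV 4.12 (cv2) and the standard library are available. Lean on these libraries where they do the work, as an engineer would, in place of code of your own. Each camera call takes 0.05 s, during which the arm holds its last target. There are 200 camera calls.

## Working session

There is one attempt and no reset: what is moved stays moved. The work goes in short steps, Python scripts to look and compute and a tool call to move; the robot and the scene stay as the last step left them, time stands still between calls to the robot, and variables do not carry over. Pictures are saved under pics/ and viewed, at most 10 in all, crops included, and the job is handed in when it is done.

Besides the shell and the picture viewer there is one more tool, called after "Emit:" by a JSON object that holds its "op" and its "data". play_rows: Moves the arm, as the interface text tells. Its arguments: {"type":"object","properties":{"commands":{"type":"array","items":{"type":"array","items":{"type":"number"}}},"hand":{"type":"number"}},"required":["commands"]}

```bash
mkdir -p pics
python3 - <<'E'
from plant import manip, imaging
import cv2, numpy as np, pickle
print(manip.state(), manip.nose_length)
for n in ("scene","top"):
    f=imaging.grab_frame(n); pickle.dump(f,open(f"pics/{n}.pkl","wb"))
    cv2.imwrite(f"pics/{n}0.png",cv2.resize(f["image"][:,:,::-1],(800,600),interpolation=cv2.INTER_CUBIC))
    print(n,f["fx"],f["cx"],f["cy"],np.round(f["R"],3).tolist(),np.round(-f["R"].T@f["t"],3))
E
```

```text
{'time': 0.0, 'joint_pos': array([-1.27595897e+00,  5.33233172e-02,  1.61432417e+00, -1.93798363e-05,
        1.47600001e+00, -1.19013537e-01]), 'joint_vel': array([ 0.00058916, -0.0021586 , -0.00016688, -0.00063706, -0.00016409,
       -0.00084548]), 'joint_efforts': array([-4.79882565e-04, -3.93680871e+01, -3.70178139e+01, -2.00533132e-04,
        7.14257068e-03,  2.41883580e-08]), 'tool_pos': array([ 0.25114634, -0.57165646,  0.24406577]), 'tool_rot': array([-1.02260720e-03,  9.78666505e-01,  2.05452709e-01, -9.98145229e-05]), 'contact_force': array([-0.51782995, -0.65506999, -0.31783986]), 'ft_torque': array([ 0.02785553, -0.00204804,  0.01506074]), 'grasp_force': 0.0, 'gripper_width': 0.9958957652568142} 0.014
scene 402.54858118880463 258.22323438841653 195.42708272663367 [[-0.024, -1.0, 0.001], [-0.945, 0.022, -0.327], [0.327, -0.009, -0.945]] [0.294 0.004 1.065]
top 440.2884733666318 260.5742386227108 197.54396722730434 [[0.017, -1.0, 0.005], [-0.988, -0.018, -0.154], [0.154, -0.002, -0.988]] [ 0.404 -0.008  1.505]
```

View pics/scene0.png

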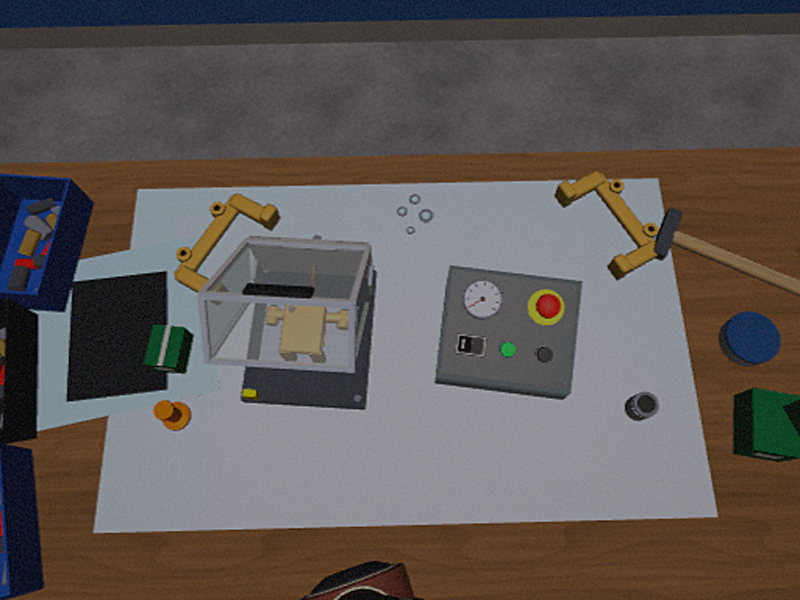

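View pics/top0.png

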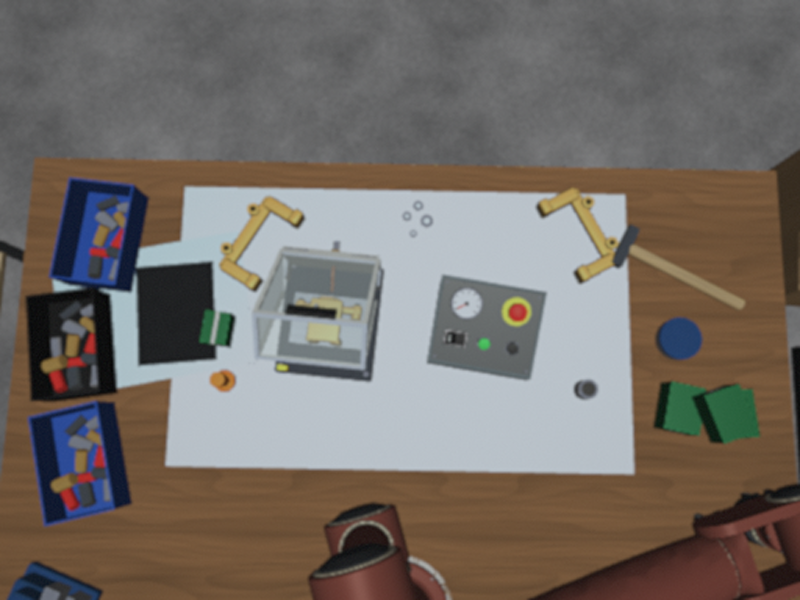

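The scene view shows the fixture on the left with the black pad near (278,291), and the desk on the right with the rocker at (470,345), green at (508,349) and black at (544,354). In the top view the pad is at (312,311) and green at (484,344).

```bash
cat > h.py <<'E'
import cv2, numpy as np, pickle
from scipy.spatial.transform import Rotation as Ro
S=1.5625
def ray(f,uv):
    d=f["R"].T@np.array([(uv[0]-f["cx"])/f["fx"],(uv[1]-f["cy"])/f["fy"],1.]); return -f["R"].T@f["t"], d/np.linalg.norm(d)
def tri(*fr):
    A=np.zeros((3,3));b=np.zeros(3)
    for f,uv in fr:
        o,d=ray(f,uv);P=np.eye(3)-np.outer(d,d);A+=P;b+=P@o
    x=np.linalg.solve(A,b); return x,[round(1e3*np.linalg.norm((np.eye(3)-np.outer(d,d))@(x-o)),1) for o,d in (ray(*q) for q in fr)]
def atz(f,uv,z):
    o,d=ray(f,uv); return o+d*(z-o[2])/d[2]
def blob(f,kind,c,r=14):
    """largest blob of a colour near pixel c: centroid, area, minAreaRect"""
    hsv=cv2.cvtColor(f["image"],cv2.COLOR_RGB2HSV)
    lo,hi={"green":((45,110,90),(80,255,255)),"red":((0,150,110),(9,255,255)),"black":((0,0,0),(180,255,45)),
           "yellow":((20,120,110),(35,255,255)),"white":((0,0,130),(180,60,255))}[kind]
    m=cv2.inRange(hsv,lo,hi); k=np.zeros_like(m); x,y=map(int,c); k[max(0,y-r):y+r,max(0,x-r):x+r]=255; m&=k
    n,l,s,ce=cv2.connectedComponentsWithStats(m)
    if n<2: return None
    i=1+np.argmax(s[1:,4]); return ce[i],int(s[i,4]),s[i,:4]
E
python3 - <<'E'
from h import *
s,t=[pickle.load(open(f"pics/{n}.pkl","rb")) for n in("scene","top")]
for name,k,a,b,r in [("green","green",(508,349),(484,344),9),("black","black",(544,354),(512,348),8),("estop","red",(547,306),(517,312),14),("pad","black",(278,291),(312,311),26),("rocker","black",(470,345),(455,338),10)]:
    A=blob(s,k,np.array(a)/S,r);B=blob(t,k,np.array(b)/S,r)
    print(name,A,B)
    if A and B: print("   ",tri((s,A[0]),(t,B[0])))
# corners on known heights: desk panel corners (rear z=.099, front .055), base front
for nm,uv,z in [("rl",(450,266),.099),("rr",(581,281),.099),("fr",(571,393),.055),("fl",(437,382),.055),("baseFL",(242,403),.02),("baseFR",(366,408),.02)]:
    print(nm,atz(s,np.array(uv)/S,z).round(4))
for nm,uv,z in [("rl",(443,276),.099),("rr",(546,292),.099),("fr",(530,378),.055),("fl",(429,362),.055),("baseFL",(275,372),.02),("baseFR",(371,380),.02)]:
    print("top",nm,atz(t,np.array(uv)/S,z).round(4))
E
```

```text
green (array([324.5       , 223.16216216]), 74, array([320, 219,  10,   9], dtype=int32)) (array([309.4047619 , 219.80952381]), 42, array([306, 217,   8,   7], dtype=int32))
    (array([ 0.55550726, -0.17109118,  0.08201012]), [np.float64(0.4), np.float64(0.4)])
black (array([345.42857143, 226.35714286]), 14, array([344, 222,   5,  10], dtype=int32)) None
estop (array([350.91489362, 195.36170213]), 141, array([344, 188,  15,  15], dtype=int32)) (array([330.94252874, 199.56321839]), 87, array([326, 195,  11,  10], dtype=int32))
    (array([ 0.61862672, -0.23742904,  0.11046905]), [np.float64(1.0), np.float64(1.0)])
pad (array([178.25714286, 185.60634921]), 315, array([156, 181,  45,  10], dtype=int32)) (array([198.42622951, 198.95901639]), 122, array([184, 196,  30,   7], dtype=int32))
    (array([0.58727926, 0.1617335 , 0.28755206]), [np.float64(1.5), np.float64(1.5)])
rocker (array([297.56060606, 220.10606061]), 66, array([293, 215,   9,  11], dtype=int32)) (array([290.36363636, 216.18181818]), 11, array([289, 214,   3,   5], dtype=int32))
    (array([ 0.56862487, -0.10770724,  0.06696425]), [np.float64(2.2), np.float64(2.2)])
rl [ 0.6948 -0.0847  0.099 ]
rr [ 0.6631 -0.2993  0.099 ]
fr [ 0.486  -0.2743  0.055 ]
fl [ 0.5092 -0.0577  0.055 ]
baseFL [0.4888 0.2668 0.02  ]
baseFR [0.4756 0.0601 0.02  ]
top rl [ 0.6936 -0.0844  0.099 ]
top rr [ 0.6635 -0.2989  0.099 ]
top fr [ 0.4873 -0.2717  0.055 ]
top fl [ 0.5172 -0.059   0.055 ]
top baseFL [0.4927 0.271  0.02  ]
top baseFR [0.4791 0.064  0.02  ]
```

Emit:
{"op": "play_rows", "data": {"commands": [[0,0,-24,0,0,6.85],[0,0,-24,0,0,6.85],[0,0,-24,0,0,6.85],[0,0,-26,0,0,6.85]], "hand": 0}}

```text
time: 0.43
tool_pos: [0.2511, -0.5717, 0.343]
tool_rot: [-0.001, 0.999, -0.035, -0.0]
contact_force: [0.9, -0.2, -0.6]
gripper_width: 0.452
grasp_force: 0.0
```

Emit:
{"op": "play_rows", "data": {"commands": [[14.4,-37.7,0,0,0,0],[14.4,-37.7,0,0,0,0],[14.4,-37.7,0,0,0,0],[14.4,-37.7,0,0,0,0],[14.4,-37.7,0,0,0,0]]}}

```text
time: 0.85
tool_pos: [0.3355, -0.3869, 0.3426]
tool_rot: [-0.0, 0.999, -0.033, -0.0]
contact_force: [1.2, 0.0, -0.0]
gripper_width: -0.001
grasp_force: 0.0
```

Emit:
{"op": "play_rows", "data": {"commands": [[14.4,-37.7,0,0,0,0],[14.4,-37.7,0,0,0,0],[14.4,-37.7,0,0,0,0],[14.4,-37.7,0,0,0,0],[0,0,0,0,0,0]]}}

```text
time: 1.27
tool_pos: [0.4044, -0.2366, 0.3432]
tool_rot: [-0.001, 1.0, -0.028, 0.001]
contact_force: [-0.3, 0.2, 0.6]
gripper_width: -0.003
grasp_force: 0.0
```

Emit:
{"op": "play_rows", "data": {"commands": [[31,-18,0,0,0,0],[31,-18,0,0,0,0],[31,-18,0,0,0,0],[0,0,0,0,0,0]]}}

```text
time: 1.6
tool_pos: [0.5019, -0.1917, 0.3418]
tool_rot: [-0.001, 1.0, -0.03, -0.0]
contact_force: [-0.6, -0.3, -0.2]
gripper_width: -0.004
grasp_force: 0.0
```

```bash
cat >> h.py <<'E'
def wrist():
    from plant import manip, imaging
    st=manip.state(); f=imaging.grab_frame("wrist"); q=st["tool_rot"]
    T=np.eye(4);T[:3,:3]=Ro.from_quat([q[1],q[2],q[3],q[0]]).as_matrix();T[:3,3]=st["tool_pos"]
    C=T@np.array(f["mount"]); f["R"]=C[:3,:3].T; f["t"]=-C[:3,:3].T@C[:3,3]; return f,st
E
python3 - <<'E'
from h import *
f,st=wrist(); pickle.dump(f,open("pics/w1.pkl","wb"));print(st["tool_pos"],np.round(-f["R"].T@f["t"],3),np.round(f["R"],2))
cv2.imwrite("pics/w1.png",cv2.resize(f["image"][:,:,::-1],(800,600),interpolation=cv2.INTER_CUBIC))
E
```

```text
[ 0.5018788  -0.19172627  0.34183236] [ 0.585 -0.197  0.471] [[-0.06 -1.   -0.  ]
 [-0.95  0.05  0.32]
 [-0.32  0.02 -0.95]]
```

View pics/w1.png

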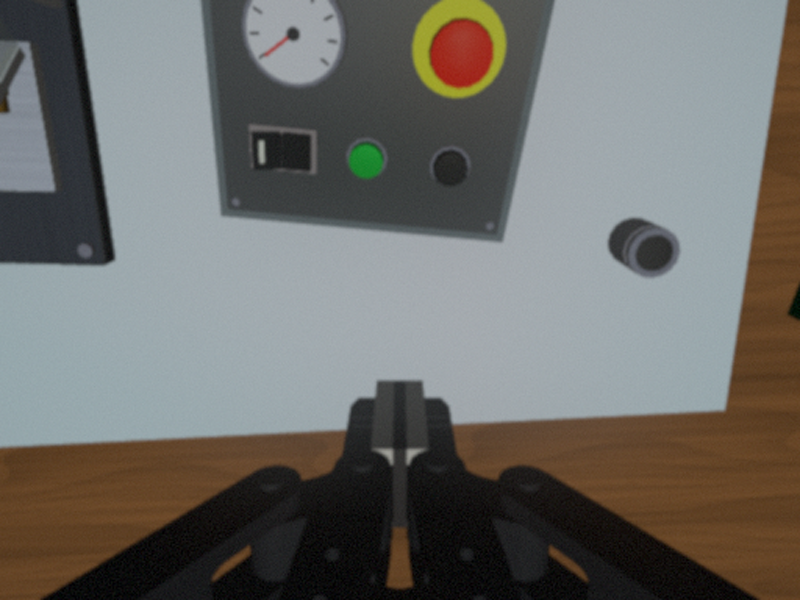

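The wrist view shows the green button at (366,160), black at (450,167), the rocker frame centred at (283,150), its white-lined left half at (262,152), and panel front corners at (222,214) and (503,240).

Run:
```python
from h import *
f=pickle.load(open("pics/w1.pkl","rb"))
g=blob(f,"green",np.array((366,160))/S,16); b=blob(f,"black",np.array((450,167))/S,15); w=blob(f,"white",np.array((262,152))/S,10)
print(g,b,w)
G=atz(f,g[0],.081);B=atz(f,b[0],.081)
print("green",G,"black",B,np.linalg.norm(G-B),"yaw",np.arctan2(G[0]-B[0],G[1]-B[1]))
fr=[atz(f,np.array(p)/S,.072) for p in ((249,126),(317,130),(315,174),(252,170))]
print("frame",np.mean(fr,0)); print("white",atz(f,w[0],.08))
print([atz(f,np.array(p)/S,.055) for p in((222,214),(503,240))])
print("baseFR",atz(f,np.array((115,260))/S,.02))
```

```text
(array([233.75384615, 102.75897436]), 390, array([223,  92,  22,  23], dtype=int32)) (array([287.60778443, 107.55389222]), 334, array([278,  97,  20,  22], dtype=int32)) (array([167.02631579,  96.84210526]), 38, array([166,  91,   3,  13], dtype=int32))
green [ 0.55678312 -0.17013458  0.081     ] black [ 0.54822573 -0.22891407  0.081     ] 0.05939912763975343 yaw 0.14456911431628497
frame [ 0.5666341  -0.11165414  0.072     ]
white [ 0.56722296 -0.09767315  0.08      ]
[array([ 0.52127368, -0.05465122,  0.055     ]), array([ 0.48825229, -0.27143769,  0.055     ])]
baseFR [0.48173818 0.05603602 0.02      ]
```

Emit:
{"op": "play_rows", "data": {"commands": [[6.4,-35.8,0,0,0,0],[6.4,-35.8,0,0,0,0],[6.4,-35.8,0,0,0,0],[6.4,-35.8,0,0,0,0],[6.4,-35.8,0,0,0,0]]}}

```text
time: 2.07
tool_pos: [0.5417, -0.0171, 0.3432]
tool_rot: [0.0, 0.999, -0.033, -0.0]
contact_force: [0.4, -0.4, -0.2]
gripper_width: 0.004
grasp_force: 0.0
```

Emit:
{"op": "play_rows", "data": {"commands": [[6.4,-35.8,0,0,0,0],[6.4,-35.8,0,0,0,0],[6.4,-35.8,0,0,0,0],[6.4,-35.8,0,0,0,0],[6.4,-35.8,0,0,0,0]]}}

```text
time: 2.48
tool_pos: [0.5856, 0.1594, 0.3432]
tool_rot: [0.0, 0.999, -0.033, -0.0]
contact_force: [0.7, -0.3, -0.2]
gripper_width: 0.001
grasp_force: 0.0
```

Run:
```python
from h import *
f,st=wrist(); pickle.dump(f,open("pics/w2.pkl","wb"));print(st["tool_pos"],st["contact_force"])
cv2.imwrite("pics/w2.png",cv2.resize(f["image"][:,:,::-1],(800,600),interpolation=cv2.INTER_CUBIC))
```

```text
[0.5855974  0.15942232 0.34319605] [ 0.74766133 -0.26764466 -0.19069134]
```

View pics/w2.png

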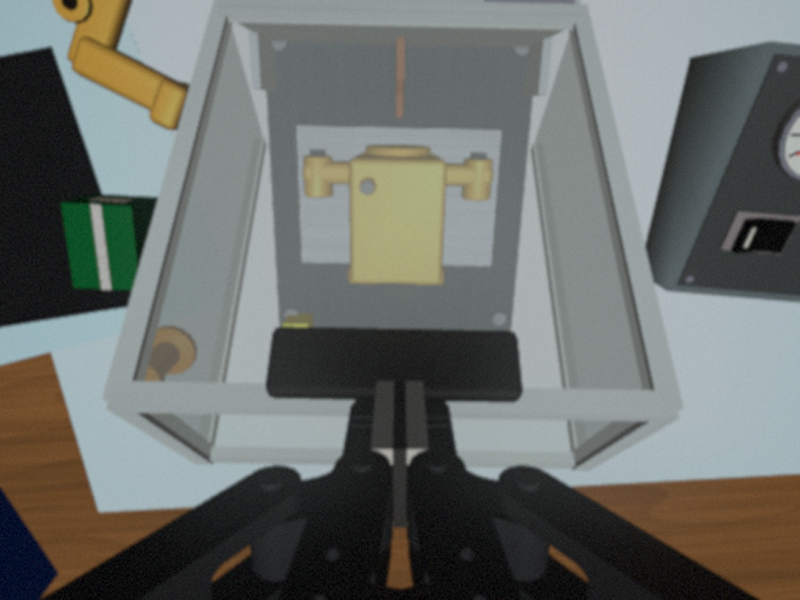

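The wrist view shows the pad straight under the fingers, spanning (268..521, 328..400), and the open guard aligned with the tool.

Run:
```python
from h import *
s,t,w=[pickle.load(open(f"pics/{n}.pkl","rb")) for n in("scene","top","w2")]
fr=[(s,(178.26,185.6)),(t,(198.43,198.96)),(w,np.array((394.5,363))/S)]
print(tri(*fr)); p,_=tri(fr[0],fr[2]); print(p, tri(fr[1],fr[2])[0])
# hinge: yaw from fixture; theta from height
z=p[2]; a=np.arcsin((z-.1345)/np.hypot(.214,.0115)); print("theta",a-np.arctan2(.0115,.214))
```

```text
(array([0.58519263, 0.16076744, 0.29499738]), [np.float64(2.0), np.float64(1.5), np.float64(0.7)])
[0.58482488 0.16012053 0.29450625] [0.58555854 0.16158979 0.2968414 ]
theta 0.7892732329939804
```

Emit:
{"op": "play_rows", "data": {"commands": [[3,0,0,0,-7,0],[3,0,0,0,-7,0],[3,0,0,0,-7,0],[3,0,0,0,-7,0],[3,0,0,0,-7,0]]}}

```text
time: 2.95
tool_pos: [0.6005, 0.1567, 0.3407]
tool_rot: [-0.01, 0.953, -0.031, -0.303]
contact_force: [-0.5, 0.0, -0.2]
gripper_width: -0.001
grasp_force: 0.0
```

Emit:
{"op": "play_rows", "data": {"commands": [[3,0,0,0,-7,0],[7,0,6,0,0,0],[6,0,6,0,0,0],[0,0,0,0,0,0]]}}

```text
time: 3.28
tool_pos: [0.6034, 0.1571, 0.3181]
tool_rot: [-0.011, 0.933, -0.031, -0.359]
contact_force: [0.8, 0.4, 0.1]
gripper_width: -0.003
grasp_force: 0.0
```

Emit:
{"op": "play_rows", "data": {"commands": [[0,0,6,0,0,0],[0,0,4,0,0,0],[0,0,4,0,0,0],[0,0,4,0,0,0],[0,0,0,0,0,0]]}}

```text
time: 3.7
tool_pos: [0.5912, 0.1589, 0.3078]
tool_rot: [-0.012, 0.933, -0.03, -0.358]
contact_force: [-0.1, -0.5, 0.7]
gripper_width: -0.001
grasp_force: 0.2
```

Emit:
{"op": "play_rows", "data": {"commands": [[0,0,8,0,0,0],[-1,0,11,0,3,0],[-1,0,11,0,3,0],[-1,0,11,0,3,0]]}}

```text
time: 4.03
tool_pos: [0.5636, 0.1606, 0.2768]
tool_rot: [-0.009, 0.959, -0.031, -0.282]
contact_force: [1.0, 0.5, 1.1]
gripper_width: -0.0
grasp_force: 0.8
```

Run:
```python
from h import *
f,st=wrist(); print(st["tool_pos"],st["contact_force"])
cv2.imwrite("pics/w3.png",f["image"][:,:,::-1])
```

```text
[0.56358114 0.16062259 0.27683809] [1.04435873 0.50983091 1.12596887]
```

View pics/w3.png

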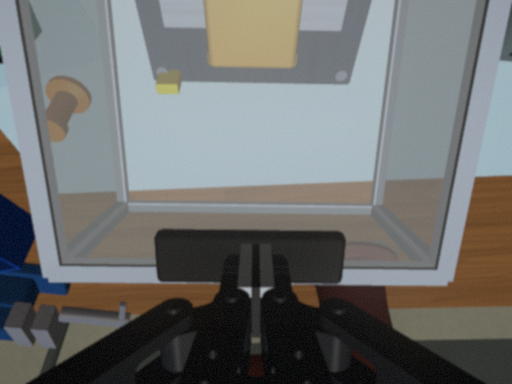

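The view shows the fingertips on the pad, at (255,260), with the guard already moving down. I'll continue along the arc.

Emit:
{"op": "play_rows", "data": {"commands": [[-1,0,11,0,3,0],[-1,0,11,0,3,0],[-1,0,11,0,3,0],[-1,0,11,0,3,0],[-1,0,11,0,3,0]]}}

```text
time: 4.5
tool_pos: [0.5342, 0.1625, 0.2309]
tool_rot: [-0.005, 0.987, -0.032, -0.155]
contact_force: [-1.3, 0.2, 2.1]
gripper_width: 0.002
grasp_force: 0.7
```

Emit:
{"op": "play_rows", "data": {"commands": [[-1,0,11,0,3,0],[-1,0,11,0,3,0],[-1,0,11,0,3,0],[0,0,0,0,0,0]]}}

```text
time: 4.83
tool_pos: [0.5203, 0.1632, 0.1976]
tool_rot: [-0.002, 0.996, -0.032, -0.08]
contact_force: [0.3, 0.9, -0.9]
gripper_width: 0.001
grasp_force: 0.0
```

Emit:
{"op": "play_rows", "data": {"commands": [[-1,0,11,0,3,0],[-1,0,11,0,3,0],[-1,0,10,0,3,0],[0,0,3,0,0,0],[0,0,2,0,0,0]]}}

```text
time: 5.25
tool_pos: [0.5162, 0.1635, 0.163]
tool_rot: [0.0, 0.999, -0.032, -0.001]
contact_force: [-0.9, -0.6, 1.6]
gripper_width: 0.003
grasp_force: 0.5
```

Emit:
{"op": "play_rows", "data": {"commands": [[0,0,1,0,0,0],[0,0,0,0,0,0]]}}

```text
time: 5.42
tool_pos: [0.5175, 0.1634, 0.1627]
tool_rot: [-0.0, 0.999, -0.032, -0.0]
contact_force: [-0.4, -0.8, -0.4]
gripper_width: 0.0
grasp_force: 0.0
```

Emit:
{"op": "play_rows", "data": {"commands": [[0,0,1,0,0,0],[0,0,1,0,0,0],[0,0,1,0,0,0],[0,0,1,0,0,0]]}}

```text
time: 5.75
tool_pos: [0.5175, 0.1635, 0.16]
tool_rot: [0.0, 0.999, -0.032, 0.001]
contact_force: [-2.4, -0.6, 11.7]
gripper_width: 0.001
grasp_force: 5.6
```

Emit:
{"op": "play_rows", "data": {"commands": [[0,0,0.5,0,0,0],[0,0,0.5,0,0,0],[0,0,0,0,0,0]]}}

```text
time: 6.0
tool_pos: [0.5175, 0.1635, 0.16]
tool_rot: [0.0, 0.999, -0.032, 0.001]
contact_force: [-5.0, -0.8, 10.3]
gripper_width: 0.001
grasp_force: 5.4
```

Emit:
{"op": "play_rows", "data": {"commands": [[0,0,-20,0,0,0],[0,0,-20,0,0,0],[0,0,-20,0,0,4.6],[0,0,0,0,6.9,0],[0,0,0,0,6.85,0]]}}

```text
time: 6.42
tool_pos: [0.5193, 0.1634, 0.2203]
tool_rot: [0.008, 0.99, -0.072, 0.124]
contact_force: [-0.9, -0.7, -0.3]
gripper_width: 0.002
grasp_force: 0.0
```

Emit:
{"op": "play_rows", "data": {"commands": [[7,35.8,0,0,0,0],[7,35.8,0,0,0,0],[7,35.8,0,0,0,0],[7,35.8,0,0,0,0],[7,35.8,0,0,0,0]]}}

```text
time: 6.83
tool_pos: [0.5242, -0.0199, 0.2257]
tool_rot: [0.009, 0.99, -0.071, 0.12]
contact_force: [0.7, -0.2, -0.1]
gripper_width: 0.002
grasp_force: 0.0
```

Emit:
{"op": "play_rows", "data": {"commands": [[8,35.8,0,0,0,0],[8,35.8,0,0,0,0],[0,0,35,0,0,0],[0,0,35,0,0,0],[0,0,0,0,0,0]]}}

```text
time: 7.25
tool_pos: [0.5423, -0.0939, 0.1534]
tool_rot: [0.007, 0.991, -0.073, 0.113]
contact_force: [-2.0, 0.6, -1.5]
gripper_width: 0.001
grasp_force: 0.0
```

```bash
cat >> h.py <<'E'
yw=-.145; X=np.array([np.cos(yw),np.sin(yw),0]);Y=np.array([-np.sin(yw),np.cos(yw),0])
N=np.array([0,0,np.cos(.24)])-np.sin(.24)*X
def goto(P,gap):
    from plant import manip
    st=manip.state();q=st["tool_rot"];R=Ro.from_quat([q[1],q[2],q[3],q[0]]).as_matrix()
    print("mm tool",np.round(1e3*R.T@(P+N*(.014+gap)-st["tool_pos"]),1),"axis err",np.round(R.T@-N,3),"xdir",np.round(R[:,0],3),np.round(st["contact_force"],1))
E
python3 - <<'E'
from h import *
s=pickle.load(open("pics/scene.pkl","rb"))
f,st=wrist(); pickle.dump(f,open("pics/w4.pkl","wb"))
cv2.imwrite("pics/w4.png",cv2.resize(f["image"][:,:,::-1],(800,600),interpolation=cv2.INTER_CUBIC))
goto(np.array([.5673,-.097,.080]),.03)
g=blob(f,"green",(260,200),250); print(g)
if g: print(tri((s,(324.5,223.16)),(f,g[0])), atz(f,g[0],.081))
E
```

```text
mm tool [ 5.7 -0.1 36. ] axis err [0.009 0.002 1.   ] xdir [ 0.963 -0.142  0.229] [-0.5  0.5  0.2]
(array([372.05357143, 199.91875   ]), 1120, array([353, 182,  39,  37], dtype=int32))
(array([ 0.55625788, -0.1715541 ,  0.07773173]), [np.float64(0.7), np.float64(0.7)]) [ 0.55665069 -0.1698157   0.081     ]
```

View pics/w4.png

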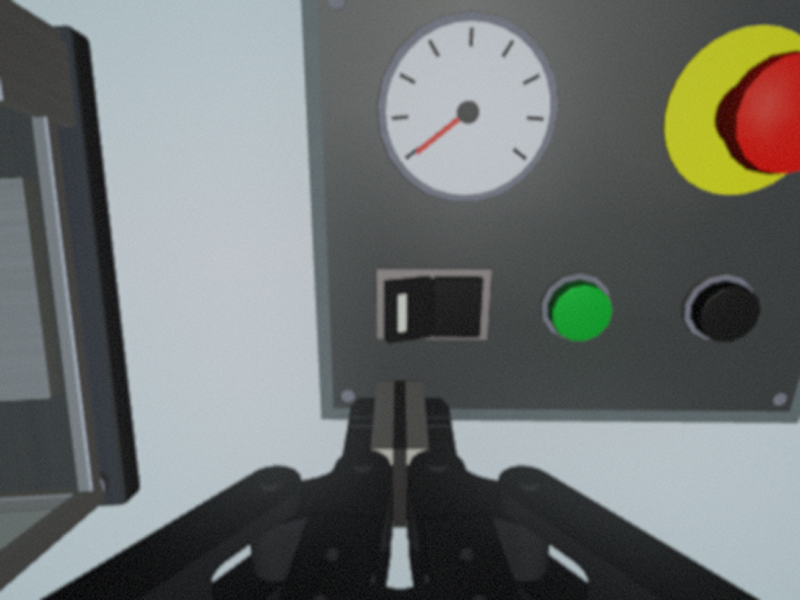

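The wrist view shows the fingers' centre column (400) in line with the rocker's white line (402,312), and green at (580,311). Now I'll approach and press.

Emit:
{"op": "play_rows", "data": {"commands": [[6,0,18,0,0,0],[0,0,18,0,0,0],[0,0,18,0,0,0],[0,0,4,0,0,0],[0,0,0,0,0,0]]}}

```text
time: 7.72
tool_pos: [0.5653, -0.0964, 0.1066]
tool_rot: [0.008, 0.99, -0.071, 0.119]
contact_force: [0.0, 0.5, -0.3]
gripper_width: -0.001
grasp_force: 0.0
```

Run:
```python
from h import *
goto(np.array([.5673,-.097,.080]),0.)
```

```text
mm tool [-4.3  0.3 12.3] axis err [0.001 0.    1.   ] xdir [ 0.962 -0.139  0.237] [ 0.   0.5 -0.3]
```

Emit:
{"op": "play_rows", "data": {"commands": [[-4,0,6,0,0,0],[0,0,3,0,0,0],[0,0,2,0,0,0],[0,0,2,0,0,0],[0,0,0,0,0,0]]}}

```text
time: 8.13
tool_pos: [0.5651, -0.0965, 0.0935]
tool_rot: [0.008, 0.99, -0.072, 0.12]
contact_force: [-0.9, 1.3, 2.2]
gripper_width: 0.001
grasp_force: 0.9
```

Emit:
{"op": "play_rows", "data": {"commands": [[0,0,1.5,0,0,0],[0,0,1.5,0,0,0],[0,0,0,0,0,0]]}}

```text
time: 8.38
tool_pos: [0.5657, -0.0969, 0.0901]
tool_rot: [0.009, 0.99, -0.072, 0.12]
contact_force: [0.5, 1.3, 1.2]
gripper_width: -0.002
grasp_force: 1.0
```

Emit:
{"op": "play_rows", "data": {"commands": [[0,0,1,0,0,0],[0,0,1,0,0,0],[0,0,0,0,0,0]]}}

```text
time: 8.63
tool_pos: [0.566, -0.097, 0.0894]
tool_rot: [0.009, 0.99, -0.072, 0.119]
contact_force: [-6.9, 3.5, 10.9]
gripper_width: -0.001
grasp_force: 6.5
```

Emit:
{"op": "play_rows", "data": {"commands": [[0,0,0.7,0,0,0],[0,0,0.7,0,0,0],[0,0,0,0,0,0]]}}

```text
time: 8.88
tool_pos: [0.5661, -0.0971, 0.0893]
tool_rot: [0.009, 0.99, -0.071, 0.119]
contact_force: [-14.2, 4.0, 20.2]
gripper_width: 0.002
grasp_force: 11.8
```

Emit:
{"op": "play_rows", "data": {"commands": [[0,0,-15,0,0,0],[0,0,-25,0,0,0],[-10,25,-20,0,0,0],[-10,25,0,0,0,0],[0,24,0,0,0,0]]}}

```text
time: 9.3
tool_pos: [0.5211, -0.1661, 0.1409]
tool_rot: [0.009, 0.99, -0.071, 0.12]
contact_force: [0.6, 1.0, -0.4]
gripper_width: -0.002
grasp_force: 0.0
```

Emit:
{"op": "play_rows", "data": {"commands": [[0,0,0,0,0,0],[0,0,0,0,0,0]]}}

```text
time: 9.47
tool_pos: [0.5215, -0.1664, 0.1397]
tool_rot: [0.009, 0.99, -0.073, 0.119]
contact_force: [-0.2, 0.7, -0.1]
gripper_width: 0.004
grasp_force: 0.0
```

Run:
```python
from h import *
f,st=wrist(); pickle.dump(f,open("pics/w5.pkl","wb"))
cv2.imwrite("pics/w5.png",cv2.resize(f["image"][:,:,::-1],(800,600),interpolation=cv2.INTER_CUBIC))
goto(np.array([.5566,-.1702,.081]),0)
g=blob(f,"green",(260,200),120); print(g, atz(f,g[0],.081))
```

```text
mm tool [20.4 -0.5 51.2] axis err [ 0.001 -0.     1.   ] xdir [ 0.961 -0.141  0.237] [-0.3  0.8 -0.9]
(array([253.86136364, 186.41590909]), 1320, array([234, 166,  41,  41], dtype=int32)) [ 0.55686738 -0.17027497  0.081     ]
```

View pics/w5.png

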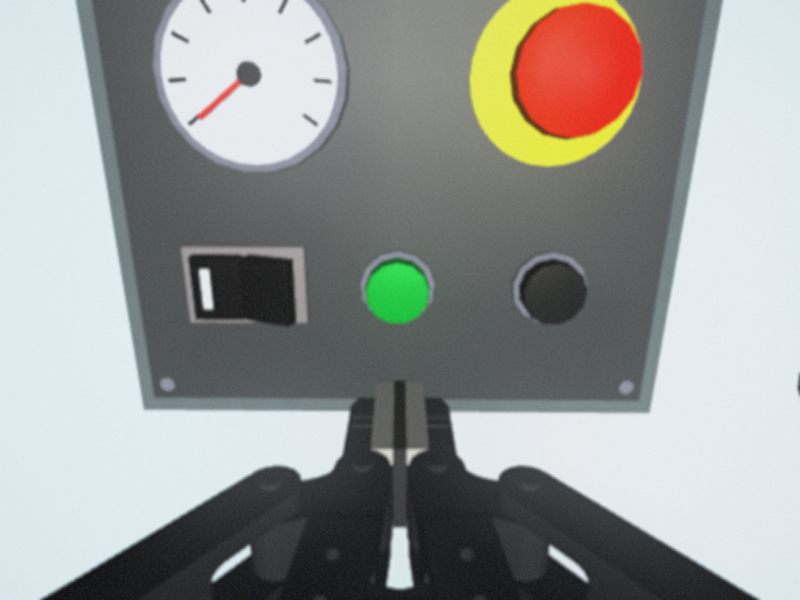

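The rocker has tipped: its right half is now raised and the white-lined half lies flat. Green is at (397,292), right ahead of the fingers.

Emit:
{"op": "play_rows", "data": {"commands": [[10,0,12,0,0,0],[10,0,12,0,0,0],[0,0,12,0,0,0],[0,0,6,0,0,0],[0,0,0,0,0,0]]}}

```text
time: 9.93
tool_pos: [0.5497, -0.1681, 0.1011]
tool_rot: [0.008, 0.991, -0.071, 0.117]
contact_force: [-0.2, -1.1, -0.8]
gripper_width: 0.001
grasp_force: 0.0
```

Emit:
{"op": "play_rows", "data": {"commands": [[0,0,0,0,0,0]]}}

```text
time: 10.02
tool_pos: [0.5504, -0.1688, 0.103]
tool_rot: [0.008, 0.99, -0.071, 0.118]
contact_force: [0.3, -0.1, 0.5]
gripper_width: 0.001
grasp_force: 0.0
```

Run:
```python
from h import *
goto(np.array([.5567,-.1702,.081]),0)
```

```text
mm tool [1.  0.5 8.9] axis err [0.002 0.001 1.   ] xdir [ 0.962 -0.14   0.236] [ 0.3 -0.1  0.5]
```

Emit:
{"op": "play_rows", "data": {"commands": [[1,0,5,0,0,0],[0,0,4,0,0,0],[0,0,3,0,0,0],[0,0,2,0,0,0],[0,0,1,0,0,0]]}}

```text
time: 10.43
tool_pos: [0.556, -0.1703, 0.0902]
tool_rot: [0.009, 0.99, -0.072, 0.12]
contact_force: [-1.4, 0.4, 4.1]
gripper_width: -0.0
grasp_force: 2.1
```

Emit:
{"op": "play_rows", "data": {"commands": [[0,0,0.8,0,0,0],[0,0,0.8,0,0,0],[0,0,0,0,0,0]]}}

```text
time: 10.68
tool_pos: [0.5563, -0.1704, 0.089]
tool_rot: [0.009, 0.99, -0.072, 0.12]
contact_force: [-3.2, 0.5, 6.5]
gripper_width: -0.001
grasp_force: 3.3
```

Emit:
{"op": "play_rows", "data": {"commands": [[0,0,0.8,0,0,0],[0,0,0.7,0,0,0],[0,0,0,0,0,0]]}}

```text
time: 10.93
tool_pos: [0.5564, -0.1704, 0.0888]
tool_rot: [0.009, 0.99, -0.071, 0.119]
contact_force: [-9.6, 3.2, 14.9]
gripper_width: -0.0
grasp_force: 8.9
```

Emit:
{"op": "play_rows", "data": {"commands": [[0,0,0,0,0,0],[0,0,0,0,0,0],[0,0,0,0,0,0],[0,0,0,0,0,0],[0,0,0,0,0,0]]}}

```text
time: 11.35
tool_pos: [0.5564, -0.1704, 0.0888]
tool_rot: [0.009, 0.99, -0.072, 0.119]
contact_force: [-10.4, 3.3, 15.3]
gripper_width: 0.001
grasp_force: 8.7
```

Emit:
{"op": "play_rows", "data": {"commands": [[0,0,0,0,0,0],[0,0,0,0,0,0],[0,0,0,0,0,0],[0,0,0,0,0,0],[0,0,0,0,0,0]]}}

```text
time: 11.77
tool_pos: [0.5564, -0.1704, 0.0888]
tool_rot: [0.009, 0.99, -0.072, 0.119]
contact_force: [-10.6, 3.9, 15.3]
gripper_width: -0.001
grasp_force: 8.7
```

Emit:
{"op": "play_rows", "data": {"commands": [[0,0,0,0,0,0],[0,0,0,0,0,0],[0,0,0,0,0,0],[0,0,0,0,0,0],[0,0,0,0,0,0]]}}

```text
time: 12.18
tool_pos: [0.5564, -0.1704, 0.0888]
tool_rot: [0.009, 0.99, -0.071, 0.119]
contact_force: [-9.9, 3.8, 16.3]
gripper_width: 0.001
grasp_force: 8.7
```

Emit:
{"op": "play_rows", "data": {"commands": [[0,0,0,0,0,0],[0,0,0,0,0,0],[0,0,0,0,0,0],[0,0,0,0,0,0],[0,0,0,0,0,0]]}}

```text
time: 12.6
tool_pos: [0.5564, -0.1705, 0.0888]
tool_rot: [0.009, 0.99, -0.072, 0.119]
contact_force: [-9.9, 2.9, 15.7]
gripper_width: -0.0
grasp_force: 8.7
```

Emit:
{"op": "play_rows", "data": {"commands": [[0,0,0,0,0,0],[0,0,0,0,0,0],[0,0,0,0,0,0],[0,0,0,0,0,0],[0,0,0,0,0,0]]}}

```text
time: 13.02
tool_pos: [0.5564, -0.1705, 0.0888]
tool_rot: [0.009, 0.99, -0.072, 0.119]
contact_force: [-10.2, 3.8, 15.2]
gripper_width: -0.006
grasp_force: 8.7
```

Emit:
{"op": "play_rows", "data": {"commands": [[0,0,0,0,0,0],[0,0,0,0,0,0],[0,0,0,0,0,0],[0,0,0,0,0,0],[0,0,0,0,0,0]]}}

```text
time: 13.43
tool_pos: [0.5564, -0.1704, 0.0888]
tool_rot: [0.009, 0.99, -0.072, 0.119]
contact_force: [-10.2, 3.5, 15.2]
gripper_width: 0.0
grasp_force: 8.7
```

Emit:
{"op": "play_rows", "data": {"commands": [[0,0,-12,0,0,0],[0,0,-25,0,0,0],[0,0,-30,0,0,0],[-20,0,-30,0,0,0],[-30,0,0,0,0,0]]}}

```text
time: 13.85
tool_pos: [0.4891, -0.162, 0.1774]
tool_rot: [0.011, 0.989, -0.071, 0.126]
contact_force: [0.2, -0.2, 0.8]
gripper_width: 0.001
grasp_force: 0.0
```

Emit:
{"op": "play_rows", "data": {"commands": [[-40,0,0,0,0,0],[-40,0,0,0,0,0],[0,0,0,0,0,0],[0,0,0,0,0,0]]}}

```text
time: 14.18
tool_pos: [0.4061, -0.1477, 0.1476]
tool_rot: [0.008, 0.99, -0.072, 0.119]
contact_force: [0.2, -0.5, 0.9]
gripper_width: -0.0
grasp_force: 0.0
```

Run:
```python
from plant import imaging
import cv2
f=imaging.grab_frame("scene"); cv2.imwrite("pics/end.png",cv2.resize(f["image"][:,:,::-1],(800,600),interpolation=cv2.INTER_CUBIC))
```

```text
(no output)
```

View pics/end.png

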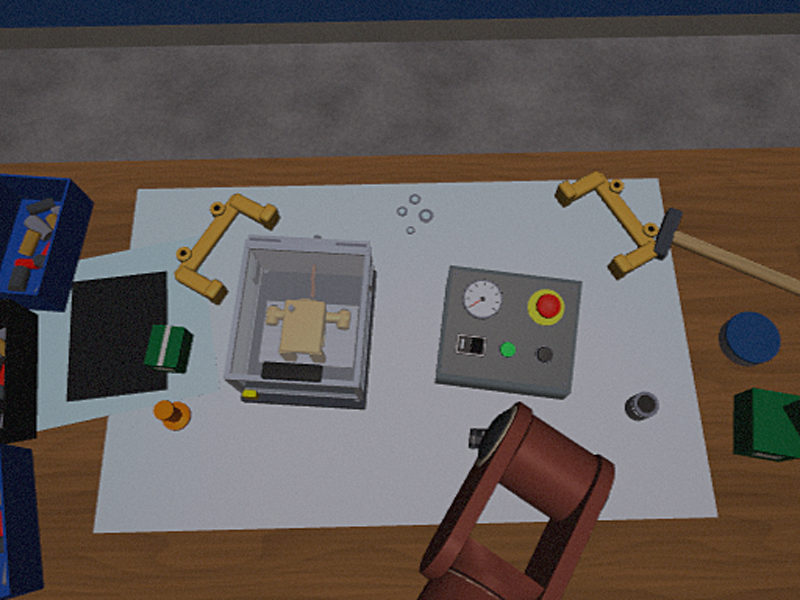

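The scene view shows the guard shut with its pad at (292,371), the rocker on, the green button released, and the other items where they were.

```bash
python3 -c "
from plant import manip
print(manip.job_done())"
```

```text
the job is handed in; nothing more can be done
None
```

I pushed the guard shut on its stop, switched the rocker on, held the green button fully in for about 2.5 s, then released it and backed the arm clear; the job is handed in at about 14 s.

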